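# Load two tube boxes under the mixer's hold-down

### The arm

A 6-joint arm with a two-finger parallel gripper is mounted at the origin on the work surface. World frame = base frame: x ahead of the robot, y to its left, z up, the work surface at z = 0. Lengths are in mm, angles in degrees, forces in N, time in s.
With the tool pointing down it reaches from about 350 to 850 mm from the base axis. Payload 8.1 kg.
Tool frame: the origin (TCP) lies at the very end of the fingers, on their centre line; the grasp point (between the pads) lies r.tcp_to_grasp behind it (r.tcp_to_grasp is the distance from the TCP to the grasp point, in mm); z points along the fingers, y is the line along which they close (so a half turn about z gives the same grasp; the last joint's range is limited). The gripper opens to 85 mm and grips with 20 to 120 N. Pads are 22 mm wide; open, the fingers measure 114 mm over their backs; the gripper's body (76 mm by 85 mm) begins 54 mm behind the grasp point. The pads swing forward as they close: fully open they stand 13 mm farther back than shut.
Start: joints at [-73.19, 7.471, 85.268, -0, 87.261, -4.893], TCP at [221.903, -557.462, 202.592] pointing down, gripper open.
Joint ranges: [-169.43, 169.43], [-51.17, 129.36], [1.28, 143.12], [-76.62, 256.62], [0, 156.53], [-152.29, 152.29]. Speed limits (degrees/s): [136.94, 136.94, 159.86, 180, 180, 180].

### API

Orientations are given as [roll, pitch, yaw] about the fixed x, y, z axes, in that order (R = Rz(yaw) Ry(pitch) Rx(roll)).
In Python, from bench import sense, viewer, order, r gives the robot as it stands.
- The arm moves only by the tool carry_out, never from a script. Its argument "increments" is one flat list of numbers, 7 for each row, row after row: the shift along the tool's x, y, z as a fraction of full scale, then the turn, a rotation vector about the tool's x, y, z as a fraction of full scale, then the opening, from -1 (shut) to 1 (fully open). A call has exactly 10 rows; each row is the pose to reach, as a shift and turn from the pose commanded when the call began, along the tool's axes at that moment, turning the shorter way round; what a row does not reach only later rows make up. Full scale, the value 1, is 400 mm for a shift and 2 pi rad for a turn. A row lasts 1/8 s, in which the tool goes at most 62.5 mm and 10.7 degrees, less where a joint would pass 70% of its speed; a pose out of reach is approached as far as the arm can. A call with a number of a shift or a turn outside -1 to 1 is refused whole. A call with a gripper value outside its range is refused whole. The fingers move at their own pace and stop on an object; "force" is the grip in N (left out, the last holds). Time passes only in rows, so rows that repeat a pose let the fingers close, or fill a call up. It gives the time, the measured TCP pose, the force, the opening and the grip force at its end, in the units of the state.
- sense(): the state, without advancing time (a new reading comes with each control period).
- viewer.snapshot(name): name is "scene" or "top" or "wrist"; returns the picture (480x640x3 uint8, red, green, blue); there is no depth.
- viewer.get_calibration(name): a dict with "fx", "fy", "cx", "cy" (pixels), "R" (3x3) and "t" (3): a world point X has camera coordinates R X + t. Camera axes: x right, y down, z forward; pixel columns grow to the right and rows downward; lengths in mm; the calibration is good to about 2 mm. A picture is of the moment at which its call begins: read the wrist's pose just before it. get_calibration takes no time and is no camera call; for the wrist camera it gives the pose at the moment of the call.
- order.hand_in(): hands the job in; it is judged then, once.
The state is a dict: "time": time; "joint_pos": joint angles; "qd": joint speeds; "joint_efforts": joint torques, N m; "tool_pos": TCP position; "tcp_rot": TCP orientation; "ft_force": force on the tool from outside, world axes, zero at the start; "wrist_torque": the same for the moment, N m; "finger_gap": finger opening in mm; "grip_force": force on a finger pad.
Only numpy, scipy, OpenCV 4.12 (cv2) and the standard library are available. Lean on these libraries where they do the work, as an engineer would, in place of code of your own. Each camera call takes 0.05 s, during which the arm holds its last target. There are 200 camera calls.

### The job

Load the mixer: push its sprung hold-down back until it stays, then stack the two tube boxes (purple caps and pale caps, either one on top) on the platform, each pushed up flush against the rear and side fences, and bring the hold-down forward so that it bears down on the stack by its own spring. Leave the bottle, vial block, jar and pen cup standing where they are.

Things in the scene. Friction and masses are not known exactly. Their poses are not given: they have to be found in the camera images.
- bail (a joint): Sprung hold-down bail, angle in rad: 0 = on its lower stop over the empty platform, rails 0.25 rad below level; 0.25 level; 1.82 upright; 2.15 on its rear stop. Over-centre spring, light damper: let go below about 1.5 it swings forward and down (3 to 5 N at the bar), past about 1.6 it swings to the rear stop and stays. Resting on two stacked boxes it reads about 0.27.
- bail_bar (a point): Middle of the bail's red grip bar, a round sleeve 14 mm thick, 84 mm long, turning freely on its rod, parallel to the hinge and 170 mm from it. At bail angle q it lies at the hinge + (-170 cos(q - 0.25), 0, 170 sin(q - 0.25)) mm in the mixer's axes. A gripper kept pointing down can hold it all the way. The bail starts at 0.
- bail_pad (a point): Middle of the underside of the bail's black rubber pad (24 x 60 mm), on a steel strap 90 mm from the hinge. The strap and the bar join two round steel rails, 8 mm thick, 47 mm either side of the middle; between strap and bar the bail is open (some 60 mm).
- bail_hinge (a point): Middle of the bail's hinge axis, which runs along the mixer's y; 90 mm behind the seat (x) and 68 mm above the platform. Two dark steel posts carry it, 58 mm either side of the middle, their tops 10 mm above the axis; a thin spring strut stands beside the one on the side-fence side.
- seat (a point): Point on the platform's top, 68 mm above the table, where the middle of a box's underside lies when the box is flush against both fences: its 60 mm width along x, its 110 mm length along y. Axes are the mixer's: x to the rear (from control panel to hinge), y to the side fence, z up. The front and the -y side are open. The platform spans x = -46 to +116 mm, y = +-76 mm.
- rear_fence (a point): Foot of the rear fence, midway along its front face, 30 mm behind the seat (x). The fence is two upright steel tabs, 44 mm tall, 5 mm thick and 24 mm wide, centred 41 mm either side of this point, with an open gap of 58 mm between them for a finger.
- side_fence (a point): Foot of the side fence, at the middle of its inner face, 55 mm from the seat along y: one upright steel tab 44 mm tall, 5 mm thick, 34 mm wide.
- mixer: Rack mixer, screwed down where it stands, place and heading differ each time. White housing 230 mm deep (x = -100 to +130 mm), 200 mm wide, 52 mm tall; aluminium platform above it, top at 68 mm. Origin on the table straight below the seat; x to the rear, y towards the side fence, z up.
- box_purple: Closed tube box, white base, clear lid with purple caps under it: 60 mm (x) by 110 mm (y) by 30 mm tall, about 0.14 kg, flat top, the same either way round. Origin: middle of its underside. Stands flat on the table at any heading.
- box_pale: The same closed tube box with pale blue-white caps under its lid: 60 mm (x) by 110 mm (y) by 30 mm tall, about 0.14 kg, flat top. Origin: middle of its underside. Stands flat on the table at any heading.
- wash_bottle: Bystander: white squeeze bottle with a red top and bent spout, 60 mm across, 170 mm tall. Origin: middle of its underside.
- vial_block: Bystander: blue vial block with pale caps on top, 76 x 76 mm, 56 mm tall. Origin: middle of its underside.
- pot: Bystander: specimen jar with a yellow cap, 48 mm across, 60 mm tall. Origin: middle of its underside.
- pen_cup: Bystander: grey cup of pens, 68 mm across, 90 mm tall, the pens reach 155 mm. Origin: middle of its underside.
Mind the look-alikes: they are no part of the job. Leave any yellow look-alike of the box_pale alone.

How it is judged:
By the outcome, as a careful person would: the job done as asked, in the order asked, and still so for the second after the job is handed in, with the robot touching nothing.
It also fails if it takes over 72 s, if anything falls off the work surface, if the arm or the gripper's body presses on something with over 40 N, if the wrist force passes 120 N, or if a joint passes its speed limit or range.

## Working session

There is one attempt and no reset: what is moved stays moved. The work goes in short steps, Python scripts to look and compute and a tool call to move; the robot and the scene stay as the last step left them, time stands still between calls to the robot, and variables do not carry over. Pictures are saved under pics/ and viewed, at most 10 in all, crops included, and the job is handed in when it is done.

Besides the shell and the picture viewer there is one more tool, called after "Request:" as name(argument=value, ...) on one line, values as JSON. carry_out: Moves the arm, as the interface text tells. Its arguments: {"type":"object","properties":{"increments":{"type":"array"},"force":{"type":"number"}},"required":["increments"]}

```bash
ls; mkdir -p pics
python3 - <<'E'
from bench import sense, viewer, order, r
import cv2,numpy as np
print(sense()); print(r.tcp_to_grasp)
for n in ("scene","top","wrist"):
    im=viewer.snapshot(n); cv2.imwrite(f"pics/{n}0.png",im[:,:,::-1]); c=viewer.get_calibration(n); print(n,c)
E
```

```text
pics
{'time': 0.0, 'joint_pos': array([-7.31902385e+01,  7.51519005e+00,  8.53314018e+01, -1.09391068e-03,
        8.72614613e+01, -4.89387697e+00]), 'qd': array([-0.00625705, -0.02231753,  0.03430538, -0.02531899,  0.03190423,
        0.07706054]), 'joint_efforts': array([ 5.98380357e-04, -5.69389808e+01, -5.00555634e+01, -2.62150215e-04,
        1.48413889e-02, -1.44993624e-05]), 'tool_pos': array([ 221.7093827 , -556.86771388,  201.52329093]), 'tcp_rot': array([-1.79892248e+02, -8.12948380e-03,  2.17036842e+01]), 'ft_force': array([ 0.5164357 ,  0.14745085, -0.1184551 ]), 'wrist_torque': array([-0.02191931,  0.00104622, -0.01584658]), 'grip_force': 0.0, 'finger_gap': 85.31948289421479}
18.700000000000003
scene {'fx': 603.5064117731027, 'fy': 603.5064117731027, 'cx': 325.16383182534656, 'cy': 240.77327135805157, 'R': array([[-5.98737222e-01,  8.00945524e-01,  8.29977880e-05],
       [ 6.85092082e-01,  5.12186047e-01, -5.17990630e-01],
       [-4.14924787e-01, -3.10083410e-01, -8.55386287e-01]]), 't': array([ 385.72705723, -315.65778143, 1904.33552343])}
top {'fx': 507.79712167360407, 'fy': 507.79712167360407, 'cx': 324.3432580017326, 'cy': 244.47351929142758, 'R': array([[-0.00797327, -0.99996582, -0.00218973],
       [-0.99616515,  0.00813373, -0.08711391],
       [ 0.08712875,  0.00148675, -0.99619595]]), 't': array([ -57.4780772 ,  600.5571326 , 1227.83594434])}
wrist {'fx': 348.1535935632251, 'fy': 348.1535935632251, 'cx': 318.47516915393317, 'cy': 240.37334347180965, 'R': array([[ 0.3694776 , -0.92923876, -0.00127735],
       [-0.89634822, -0.35676171,  0.26321277],
       [-0.24504322, -0.09610627, -0.96473696]]), 't': array([-598.79730387,  -33.09874601,  377.829877  ])}
```

View pics/top0.png

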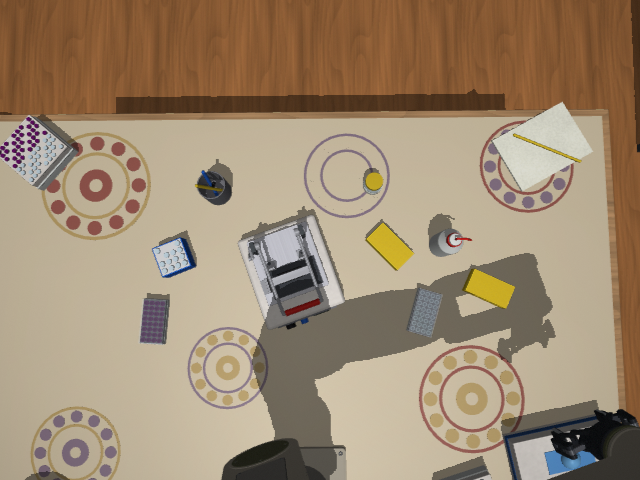

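View pics/scene0.png

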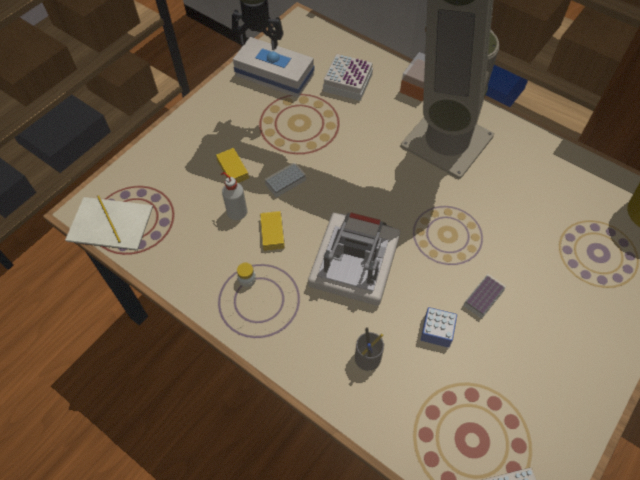

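Top view: the purple-cap box is at (155,320). The pale one is at (425,311), in the arm's shadow. The mixer is at (292,270), with its red bar at (303,307).

Candidates for the boxes:
- Purple: the small box at (155,320), or the large purple/white rack at (37,152), which is too big.
- Pale: the grey-blue box at (425,311), the yellow look-alikes at (390,246) and (489,288), or the vial block at (173,257).

I choose (155,320) and (425,311), and will check them in a close crop.

```bash
cat > h.py <<'E'
from bench import sense, viewer, order, r
import cv2,numpy as np
def ray(c,u,v):
    R,t=np.array(c["R"]),np.array(c["t"])
    return -R.T@t, R.T@np.array([(u-c["cx"])/c["fx"],(v-c["cy"])/c["fy"],1.])
def plane(c,u,v,z):
    o,d=ray(c,u,v); return o+d*(z-o[2])/d[2]
def tri(c1,p1,c2,p2):
    o1,d1=ray(c1,*p1);o2,d2=ray(c2,*p2)
    s=np.linalg.lstsq(np.c_[d1,-d2],o2-o1,rcond=None)[0]
    a,b=o1+d1*s[0],o2+d2*s[1]; return (a+b)/2,np.linalg.norm(a-b)
def proj(c,X):
    p=np.array(c["R"])@X+c["t"]; return np.array([c["fx"]*p[0]/p[2]+c["cx"],c["fy"]*p[1]/p[2]+c["cy"]])
E
python3 - <<'E'
from h import *
t=cv2.imread("pics/top0.png");s=cv2.imread("pics/scene0.png")
rs=lambda a,w,h:cv2.resize(a,(w,h),interpolation=cv2.INTER_CUBIC)
a=rs(t[205:335,230:350],400,433)   # scale 3.333
b=rs(s[205:310,303:403],400,420)  # 4
top=np.zeros((600,800,3),np.uint8); top[:433,:400]=a; top[:420,400:]=b
for i,(u,v) in enumerate([(155,320),(425,311),(390,246)]):
    top[435:595,i*165:i*165+160]=rs(t[v-32:v+32,u-32:u+32],160,160)
for i,(u,v) in enumerate([(485,297),(286,179)]):
    top[435:595,495+i*152:495+i*152+150]=rs(s[v-30:v+34,u-30:u+30],150,160)
cv2.imwrite("pics/crop1.png",top)
ct=viewer.get_calibration("top")
for n,u,v,z in [("purple",155,320,30),("pale",425,311,30),("bar",303,307,90),("y1",390,246,30),("y2",489,288,30),("cup",213,185,90),("block",173,257,56),("jar",374,181,60),("bottle",450,242,120)]:
    print(n,plane(ct,u,v,z).round())
E
```

```text
purple [419. 351.  30.]
pale [ 435. -306.   30.]
bar [449. -12.  90.]
y1 [ 595. -224.   30.]
y2 [ 490. -464.   30.]
cup [738. 200.  90.]
block [570. 302.  56.]
jar [ 751. -184.   60.]
bottle [ 595. -349.  120.]
```

View pics/crop1.png

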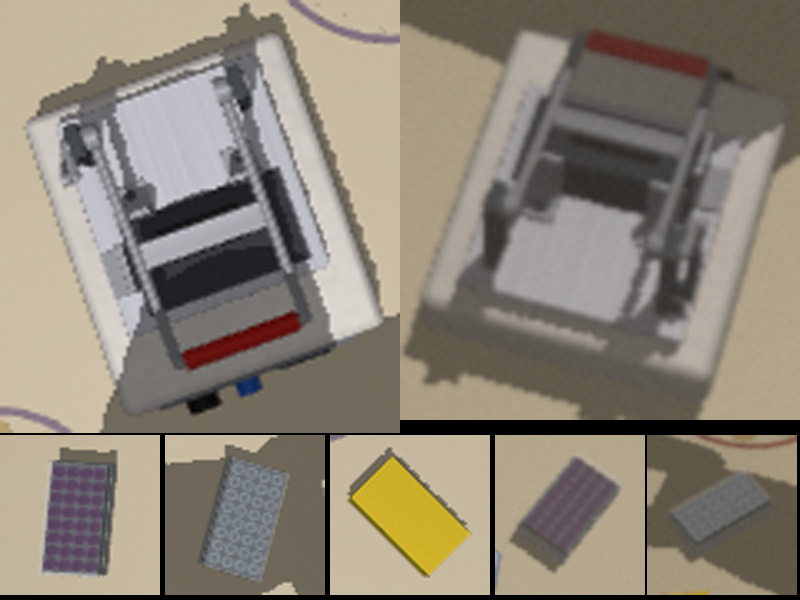

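The crops confirm both choices: purple caps, and pale ring caps in the shadow. In the crop, the mixer's top corners are at about (27,123), (275,35), (380,325) and (130,412), the bar runs (186,360)–(300,320), and the hinge is at the far side from the robot. Next I'll measure the mixer and box poses.

Run:
```python
from h import *
t=cv2.imread("pics/top0.png");s=cv2.imread("pics/scene0.png")
ct=viewer.get_calibration("top");cs=viewer.get_calibration("scene")
def red(im,x0,y0,x1,y1):
    b,g,rr=[im[...,i].astype(int) for i in range(3)]
    m=((rr>70)&(rr>2.2*g)&(rr>2.2*b)).astype(np.uint8); k=np.zeros_like(m);k[y0:y1,x0:x1]=1;m*=k
    p=np.argwhere(m)[:,::-1].astype(np.float32); rc=cv2.minAreaRect(p); return len(p),rc,p.mean(0)
rt=red(t,240,280,340,330); rsn=red(s,330,200,400,240); print(rt,rsn)
def ends(rc):
    b=cv2.boxPoints(rc); e=[(b[i]+b[(i+1)%4])/2 for i in range(4)]
    L=[np.linalg.norm(b[i]-b[(i+1)%4]) for i in range(4)]
    i=np.argmin(L[:2]); return e[i],e[i+2]
et=ends(rt[1]);a,b=[plane(ct,*e,97) for e in et]; print("bar top",a,b,(a+b)/2,np.linalg.norm(a-b))
es=ends(rsn[1]);a2,b2=[plane(cs,*e,97) for e in es]; print("bar scene",a2,b2,(a2+b2)/2)
print(tri(ct,rt[2],cs,rsn[2]))
C=[plane(ct,230+x/3.333,205+y/3.331,52) for x,y in [(27,123),(275,35),(380,325),(130,412)]]
C=np.array(C);print(C.round()); rear=(C[0]+C[1])/2;fr=(C[2]+C[3])/2;d=rear-fr;l=(C[0]+C[3]-C[1]-C[2])/2
print("len",np.linalg.norm(d),"wid",np.linalg.norm(l),"phi",np.degrees(np.arctan2(d[1],d[0])),np.degrees(np.arctan2(-l[0],l[1])),"center",C.mean(0))
# boxes: edges of crop (scale 2.5, u0=u-32, v0=v-32)
for n,u,v,P in [("purple",155,320,[(53,27),(108,30),(100,140),(42,138)]),("pale",425,311,[(231-165,23),(288-165,35),(262-165,145),(204-165,130)])]:
    Q=np.array([plane(ct,u-32+x/2.5,v-32+y/2.5,30) for x,y in P]); d=(Q[0]+Q[1]-Q[2]-Q[3])/2
    print(n,Q.mean(0).round(),np.linalg.norm(d),np.linalg.norm(Q[0]+Q[3]-Q[1]-Q[2])/2,"long axis",np.degrees(np.arctan2(d[1],d[0])))
cw=viewer.get_calibration("wrist");print("cam",ray(cw,320,240))
```

```text
(198, ((302.14544677734375, 306.89666748046875), (5.476778984069824, 35.708595275878906), 69.86369323730469), array([302.19696, 306.87375], dtype=float32)) (27, ((365.0716857910156, 218.25636291503906), (26.91866683959961, 1.9187312126159668), 16.389541625976562), array([366.22223, 218.66667], dtype=float32))
bar top [463.65275837 -48.85034477  97.        ] [436.12442985  28.54370334  97.        ] [449.88859411 -10.15332071  97.        ] 82.14406585029859
bar scene [462.48882995 -44.10592927  97.        ] [440.79036572  26.06620934  97.        ] [451.63959784  -9.01985996  97.        ]
(array([448.81226185,  -8.64743157,  91.78998991]), np.float64(3.275024691626712))
[[ 606.  146.   52.]
 [ 669.  -34.   52.]
 [ 458. -108.   52.]
 [ 397.   71.   52.]]
len 222.53271147489423 wid 190.2956186275379 phi 19.600709437367428 18.932869433337476 center [532.39365436  18.75323839  52.        ]
purple [415. 355.  30.] 106.64313783781378 55.1080165060215 long axis -3.7462321141867334
pale [ 432. -307.   30.] 108.31973828964628 57.19540957928083 long axis -15.21431520687626
cam (array([ 284.15883752, -531.92220876,  372.45358496]), array([-0.24246379, -0.09979354, -0.96502481]))
```

```bash
cat >> h.py <<'E'
def d(x,y,z,yaw,s=None):
    s=s or sense(); p=s["tool_pos"]; ps=s["tcp_rot"][2]; a=np.radians(ps)
    v=np.array([x,y,z])-p; dy=(yaw-ps+180)%360-180
    f=np.array([v[0]*np.cos(a)+v[1]*np.sin(a), v[0]*np.sin(a)-v[1]*np.cos(a), -v[2]])/400
    print("shift",f.round(4),"turnz",round(-dy/360,4),"dist",np.linalg.norm(v).round(1),"yaw",round(dy,1))
E
python3 -c "
from h import *
d(335,-285,230,65)"
```

```text
shift [ 0.5145 -0.5271 -0.0706] turnz -0.1203 dist 296.0 yaw 43.3
```

Request:
carry_out(increments=[0.03,-0.03,-0.005,0,0,-0.007,0.4,0.08,-0.08,-0.012,0,0,-0.02,0.4,0.14,-0.144,-0.02,0,0,-0.034,0.4,0.2,-0.205,-0.03,0,0,-0.048,0.4,0.26,-0.267,-0.038,0,0,-0.062,0.4,0.32,-0.33,-0.045,0,0,-0.076,0.4,0.38,-0.39,-0.053,0,0,-0.09,0.4,0.44,-0.45,-0.06,0,0,-0.104,0.4,0.49,-0.5,-0.067,0,0,-0.115,0.4,0.515,-0.527,-0.07,0,0,-0.12,0.4])

```text
time: 1.4
tool_pos: [335.9, -283.7, 230.8]
tcp_rot: [180.0, 0.0, 65.1]
ft_force: [0.4, -0.2, -0.4]
finger_gap: 60.0
grip_force: 0.0
```

```bash
python3 -c "
from h import *
d(449,-10,250,109.5)"
```

```text
shift [ 0.7397 -0.031  -0.0479] turnz -0.1232 dist 296.8 yaw 44.4
```

Request:
carry_out(increments=[0.04,-0.002,-0.003,0,0,-0.007,0.2,0.12,-0.005,-0.008,0,0,-0.02,0.2,0.2,-0.008,-0.013,0,0,-0.034,0.2,0.29,-0.012,-0.019,0,0,-0.048,0.2,0.38,-0.016,-0.025,0,0,-0.063,0.2,0.47,-0.02,-0.03,0,0,-0.078,0.2,0.56,-0.024,-0.036,0,0,-0.093,0.2,0.65,-0.028,-0.042,0,0,-0.108,0.2,0.71,-0.03,-0.046,0,0,-0.118,0.2,0.74,-0.031,-0.048,0,0,-0.123,0.2])

```text
time: 2.65
tool_pos: [449.9, -11.1, 249.7]
tcp_rot: [-180.0, -0.0, 109.3]
ft_force: [-0.9, -0.3, -0.5]
finger_gap: 51.0
grip_force: 0.0
```

Run:
```python
from h import *
c=viewer.get_calibration("wrist"); im=viewer.snapshot("wrist")[:,:,::-1]; cv2.imwrite("pics/w1.png",im); np.save("w1.npy",np.array(c,dtype=object))
b,g,rr=[im[...,i].astype(int) for i in range(3)]
m=((rr>60)&(rr>2.2*g)&(rr>2.2*b)).astype(np.uint8)
n,l,st,ce=cv2.connectedComponentsWithStats(m)
for i in range(1,n):
    if st[i,4]>100:
        p=np.argwhere(l==i)[:,::-1].astype(np.float32); rc=cv2.minAreaRect(p); print(st[i],rc)
        Q=np.array([plane(c,*q,94) for q in cv2.boxPoints(rc)]); print(Q.round(1),Q.mean(0))
print(sense()["tool_pos"],sense()["tcp_rot"],c["R"],c["t"])
```

```text
[313 172  14  72 716] ((319.4999694824219, 207.49996948242188), (70.99998474121094, 12.999998092651367), 90.0)
[[431.3  28.3  94. ]
 [442.6  32.3  94. ]
 [465.5 -31.8  94. ]
 [453.6 -36.   94. ]] [448.24895347  -1.7943947   94.        ]
[450.12089986 -10.56761812 249.73539801] [ 1.79991509e+02 -3.25304815e-02  1.09400632e+02] [[ 9.43641114e-01  3.30970291e-01 -3.36996418e-04]
 [ 3.19370072e-01 -9.10299166e-01  2.63359420e-01]
 [ 8.68573764e-02 -2.48624404e-01 -9.64697726e-01]] [-421.38908136 -199.79752415  381.35480853]
```

View pics/w1.png

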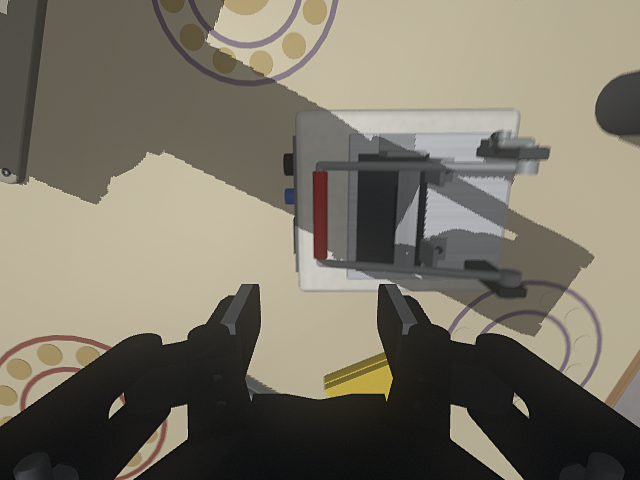

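The wrist view shows the red bar at columns 313–328, rows 171–260, so its middle is at about (320.5,215.5). It is upright in the image, so the gripper is squared to it. The housing's left edge is at column 299, and the top edge runs (300,112)–(519,109).

```bash
python3 - <<'E'
from h import *
c=np.load("w1.npy",allow_pickle=True).item(); im=cv2.imread("pics/w1.png")
b,g,rr=[im[...,i].astype(int) for i in range(3)]
m=(rr>45)&(rr>2.0*g)&(rr>2.0*b); m[:150]=0;m[275:]=0;m[:,:300]=0;m[:,345:]=0
for v in (174,190,205,220,235,250,258): x=np.flatnonzero(m[v]); print(v,x.min(),x.max(),end='; ')
ys=np.flatnonzero(m.any(1)); print(ys.min(),ys.max())
A,B=plane(c,320.5,ys.min(),94),plane(c,320.5,ys.max()+1,94); M=(A+B)/2
print(A,B,M,np.linalg.norm(A-B),np.degrees(np.arctan2(A[0]-B[0],-(A[1]-B[1]))))
E1,E2=plane(c,300,112,52),plane(c,519,109,52);v=E2-E1;print("side edge",E1,E2,np.linalg.norm(v),np.degrees(np.arctan2(v[1],v[0])))
E
python3 -c "
from h import *
import numpy as np
d(450,-11,100,109.5)"
```

```text
174 313 326; 190 314 326; 205 314 326; 220 314 326; 235 314 326; 250 314 325; 258 317 324; 172 258
[437.83838062  30.59467531  94.        ] [465.89681978 -49.01310997  94.        ] [451.8676002   -9.20921733  94.        ] 84.4077927920958 -160.58456177653528
side edge [400.23198056  76.50498195  52.        ] [604.79748706 151.22367021  52.        ] 217.78413354687936 20.065002086004153
shift [-0.0009 -0.0006  0.3743] turnz -0.0003 dist 149.7 yaw 0.1
```

Request:
carry_out(increments=[0.001,0.003,0.04,0,0,0,0.2,0.001,0.003,0.1,0,0,0,0.2,0.001,0.003,0.17,0,0,0,0.2,0.001,0.003,0.24,0,0,0,0.2,0.001,0.003,0.31,0,0,0,0.2,0.001,0.003,0.37,0,0,0,0.2,0.001,0.003,0.41,0,0,0,0.2,0.001,0.003,0.432,0,0,0,0.2,0.001,0.003,0.432,0,0,0,-0.4,0.001,0.003,0.432,0,0,0,-1], force=40)

```text
time: 3.95
tool_pos: [451.4, -11.5, 77.9]
tcp_rot: [179.9, 0.0, 109.2]
ft_force: [-0.8, 0.3, 0.3]
finger_gap: 15.5
grip_force: 0.0
```

Request:
carry_out(increments=[0,0,0,0,0,0,-1,0,0,0,0,0,0,-1,0,0,0,0,0,0,-1,0,0,0,0,0,0,-1,0,0,0,0,0,0,-1,0,0,0,0,0,0,-1,0,0,-0.004,0,0,0,-1,0,0,-0.01,0,0,0,-1,0,0,-0.015,0,0,0,-1,0,0,-0.02,0,0,0,-1])

```text
time: 5.2
tool_pos: [450.7, -11.4, 85.2]
tcp_rot: [180.0, 0.0, 109.2]
ft_force: [-0.2, 0.2, -0.4]
finger_gap: 0.1
grip_force: 0.0
```

Run:
```python
from h import *
s=sense(); print(s["tool_pos"],s["tcp_rot"],s["ft_force"],s["finger_gap"])
```

```text
[450.74426497 -11.35462806  85.22531921] [1.79990245e+02 4.59975053e-03 1.09182093e+02] [-0.15296871  0.18601305 -0.38120797] 0.12394732032096467
```

Run:
```python
from h import *
w=viewer.snapshot("wrist")[:,:,::-1]; s=viewer.snapshot("scene")[:,:,::-1]; t=viewer.snapshot("top")[:,:,::-1]
o=np.zeros((480,800,3),np.uint8); o[:,:400]=cv2.resize(w[140:460,180:460],(400,457))[:480] if 0 else cv2.resize(w[140:476,180:460],(400,480))
o[:240,400:]=cv2.resize(s[195:315,290:410],(400,240)) if 0 else cv2.resize(s[200:308,280:460],(400,240),interpolation=2)
o[240:,400:]=cv2.resize(t[230:340,210:393],(400,240),interpolation=2)
cv2.imwrite("pics/w2.png",o)
```

```text
(no output)
```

View pics/w2.png

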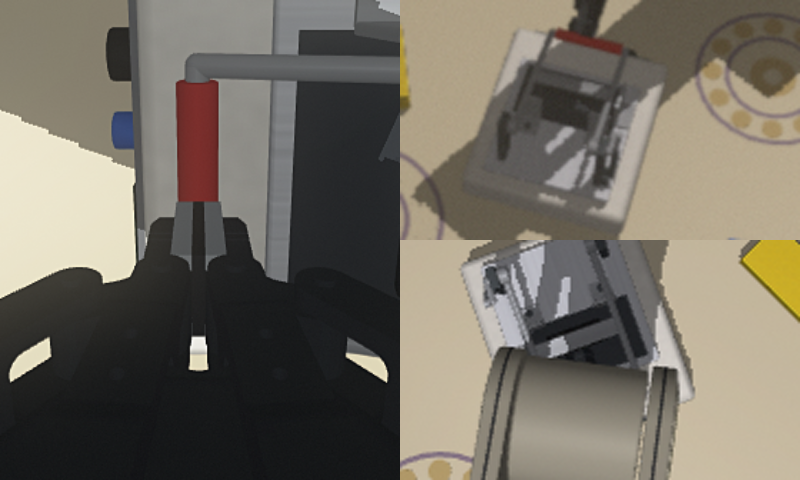

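The wrist view shows the closed tips centred over the bar at crop (197,202), but standing above it with the bar untouched. The grip closed too high, so I'll reopen narrowly and go deeper.

Request:
carry_out(increments=[0,0,-0.02,0,0,0,-0.3,0,0,-0.04,0,0,0,-0.3,0,0,-0.04,0,0,0,-0.3,0,0,-0.04,0,0,0,-0.3,0,0,-0.03,0,0,0,-0.3,0,0,-0.01,0,0,0,-0.3,0,0,0.01,0,0,0,-0.3,0,0,0.03,0,0,0,-0.3,0,0,0.045,0,0,0,-0.3,0,0,0.052,0,0,0,-0.3])

```text
time: 6.6
tool_pos: [450.4, -11.3, 63.6]
tcp_rot: [-180.0, -0.0, 109.2]
ft_force: [-0.3, 0.5, 0.4]
finger_gap: 30.2
grip_force: 0.0
```

Run:
```python
from h import *
w=viewer.snapshot("wrist")[:,:,::-1]; s=viewer.snapshot("scene")[:,:,::-1]
o=np.zeros((480,800,3),np.uint8); o[:,:400]=cv2.resize(w[140:476,180:460],(400,480))
o[:,400:]=cv2.resize(s[150:240,325:400],(400,480),interpolation=2)
cv2.imwrite("pics/w3.png",o); c=viewer.get_calibration("wrist"); p=sense()["tool_pos"]; print(p,proj(c,p),proj(c,p+[0,0,18.7]))
```

```text
[450.49287411 -11.31653456  63.88655374] [317.2952351  278.12669508] [317.14625539 292.70644346]
```

View pics/w3.png

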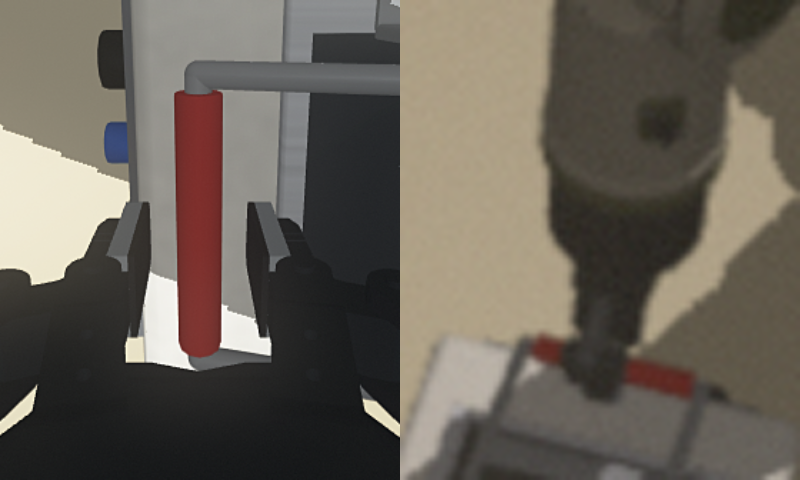

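The fingers now straddle the bar (crop columns 175–222) evenly, and the bar's ends at rows 90 and 355 put its middle between the pads. The tips seem to stand further back than the TCP, so I'll go 8 mm deeper and close.

Request:
carry_out(increments=[0,0,0.005,0,0,0,-0.3,0,0,0.01,0,0,0,-0.3,0,0,0.015,0,0,0,-0.3,0,0,0.02,0,0,0,-0.3,0,0,0.02,0,0,0,-0.6,0,0,0.02,0,0,0,-1,0,0,0.02,0,0,0,-1,0,0,0.02,0,0,0,-1,0,0,0.02,0,0,0,-1,0,0,0.02,0,0,0,-1], force=40)

```text
time: 7.95
tool_pos: [450.6, -11.3, 56.2]
tcp_rot: [-180.0, -0.0, 109.2]
ft_force: [-1.5, 1.0, 1.2]
finger_gap: 12.4
grip_force: 39.0
```

Request:
carry_out(increments=[0,0,0,0,0,0,-0.4,0,0,0,0,0,0,-0.4,0,0,0.004,0,0,0,-0.4,0,0,0.008,0,0,0,-0.4,0,0,0.012,0,0,0,-0.4,0,0,0.016,0,0,0,-0.4,0,0,0.02,0,0,0,-0.4,0,0,0.02,0,0,0,-0.4,0,0,0.02,0,0,0,-0.4,0,0,0.02,0,0,0,-0.4])

```text
time: 9.2
tool_pos: [450.7, -11.3, 48.3]
tcp_rot: [180.0, 0.0, 109.2]
ft_force: [0.8, -0.7, -0.1]
finger_gap: 25.3
grip_force: 0.0
```

Request:
carry_out(increments=[0,0,0,0,0,0,-0.5,0,0,0,0,0,0,-1,0,0,0,0,0,0,-1,0,0,0,0,0,0,-1,0,0,0,0,0,0,-1,0,0,0,0,0,0,-1,0,0,0,0,0,0,-1,0,0,0,0,0,0,-1,0,0,0,0,0,0,-1,0,0,0,0,0,0,-1], force=50)

```text
time: 10.45
tool_pos: [450.7, -11.4, 48.3]
tcp_rot: [180.0, 0.0, 109.2]
ft_force: [-2.5, -0.2, 5.0]
finger_gap: 12.2
grip_force: 48.9
```

Gripped (gap 12.2, 49 N). Now I'll swing the bail along its arc. In tool axes, ty = (164.7−170cos a)/400 and tz = −(42.1+170sin a)/400.

Request:
carry_out(increments=[0,-0.009,-0.044,0,0,0,-1,0,-0.013,-0.088,0,0,0,-1,0,-0.0125,-0.133,0,0,0,-1,0,-0.007,-0.177,0,0,0,-1,0,0.003,-0.221,0,0,0,-1,0,0.017,-0.263,0,0,0,-1,0,0.036,-0.303,0,0,0,-1,0,0.0585,-0.342,0,0,0,-1,0,0.085,-0.377,0,0,0,-1,0,0.1155,-0.41,0,0,0,-1])

```text
time: 11.7
tool_pos: [494.7, 4.3, 213.1]
tcp_rot: [-180.0, -0.0, 109.2]
ft_force: [4.1, -0.1, -7.4]
finger_gap: 12.2
grip_force: 49.1
```

Request:
carry_out(increments=[0,0.034,-0.0295,0,0,0,-1,0,0.07,-0.055,0,0,0,-1,0,0.109,-0.077,0,0,0,-1,0,0.15,-0.0945,0,0,0,-1,0,0.193,-0.1075,0,0,0,-1,0,0.2365,-0.116,0,0,0,-1,0,0.281,-0.12,0,0,0,-1,0,0.3255,-0.119,0,0,0,-1,0,0.37,-0.1135,0,0,0,-1,0,0.411,-0.1045,0,0,0,-1])

```text
time: 12.95
tool_pos: [650.1, 59.4, 254.0]
tcp_rot: [-180.0, -0.1, 109.2]
ft_force: [-0.2, 2.3, -4.1]
finger_gap: 12.0
grip_force: 49.3
```

Request:
carry_out(increments=[0,0,0,0,0,0,0.3,0,0,0,0,0,0,0.3,0,0,0,0,0,0,0.3,0,0.01,-0.02,0,0,0,0.3,0,0.01,-0.06,0,0,0,0.3,0,0.01,-0.11,0,0,0,0.3,0,0.01,-0.16,0,0,0,0.3,0,0.01,-0.2,0,0,0,0.3,0,0.01,-0.22,0,0,0,0.3,0,0.01,-0.23,0,0,0,0.3])

```text
time: 14.2
tool_pos: [653.5, 59.2, 346.5]
tcp_rot: [180.0, 0.0, 109.2]
ft_force: [0.1, 0.2, 0.1]
finger_gap: 55.5
grip_force: 0.0
```

Run:
```python
from h import *
d(435,-250,260,74.8); d(520,-150,300,90)
```

```text
shift [-0.5506 -0.7698  0.2162] turnz 0.0955 dist 388.3 yaw -34.4
shift [-0.3843 -0.4869  0.1162] turnz 0.0533 dist 252.4 yaw -19.2
```

Request:
carry_out(increments=[-0.03,-0.035,0,0,0,-0.007,0.9,-0.1,-0.12,0.01,0,0,-0.02,0.9,-0.18,-0.217,0.05,0,0,-0.04,0.9,-0.26,-0.314,0.1,0,0,-0.06,0.9,-0.34,-0.41,0.15,0,0,-0.08,0.9,-0.42,-0.507,0.2,0,0,-0.1,0.9,-0.5,-0.604,0.25,0,0,-0.12,0.9,-0.58,-0.7,0.28,0,0,-0.135,0.9,-0.65,-0.785,0.305,0,0,-0.148,0.9,-0.682,-0.824,0.316,0,0,-0.154,0.9])

```text
time: 15.45
tool_pos: [429.6, -308.1, 218.0]
tcp_rot: [180.0, -0.1, 164.6]
ft_force: [-0.1, 0.9, -0.1]
finger_gap: 81.1
grip_force: 0.0
```

```bash
cat >> h.py <<'E'
def lid(c,im,zt,c0):
    # darker/greyer lid than mat: caller gives rough centre; segment by flood of the median colour in Lab
    lab=cv2.cvtColor(im,cv2.COLOR_BGR2LAB).astype(float)
    return lab
E
python3 - <<'E'
from h import *
c=viewer.get_calibration("wrist"); im=viewer.snapshot("wrist")[:,:,::-1].copy(); cv2.imwrite("pics/w4.png",im); np.save("w4.npy",np.array(c,dtype=object))
t=viewer.snapshot("top")[:,:,::-1]; cv2.imwrite("pics/t4.png",t)
print(sense()["tool_pos"],sense()["tcp_rot"],proj(c,np.array([432,-307,30.])))
im[380:480,540:640]=0
o=np.zeros((480,800,3),np.uint8); o[:,:640]=im; o[:160,640:]=cv2.resize(t[205:335,230:350],(160,160)); cv2.imwrite("pics/v4.png",o)
E
```

```text
[ 429.83109928 -307.94490659  218.08637933] [ 1.79966378e+02 -1.44998198e-01  1.64496593e+02] [319.2907385  213.49416511]
```

View pics/v4.png

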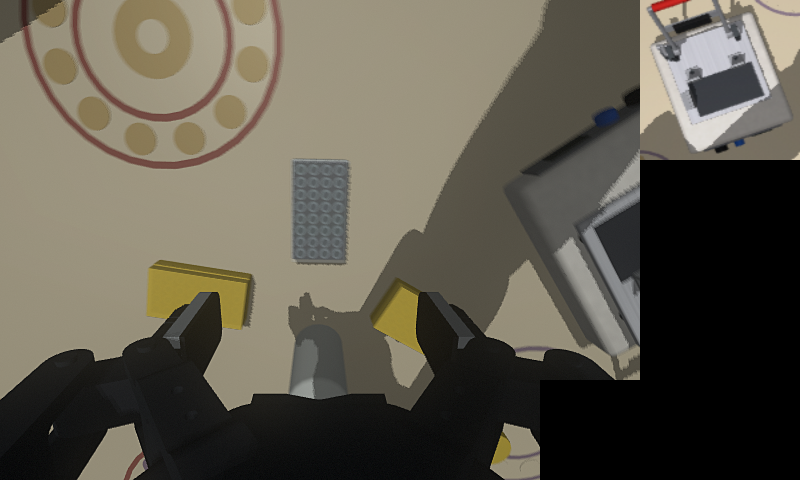

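The pale box's lid corners are at (293,161), (349,161), (347,263) and (294,262). The bail stays at the rear (inset). From the finger images, the tips stand about 40 mm short of the TCP when open and about 27 mm when shut, so I'll correct heights by that.

```bash
cat >> h.py <<'E'
def box4(c,P,z):
    Q=np.array([plane(c,*p,z) for p in P]); v=(Q[0]+Q[1]-Q[2]-Q[3])/2; w=(Q[1]+Q[2]-Q[0]-Q[3])/2
    print(Q.mean(0).round(1),"long",np.linalg.norm(v).round(1),np.degrees(np.arctan2(v[1],v[0])).round(1),"short",np.linalg.norm(w).round(1),np.degrees(np.arctan2(w[1],w[0])).round(1))
    return Q.mean(0)
E
python3 - <<'E'
from h import *
c=np.load("w4.npy",allow_pickle=True).item(); im=cv2.imread("pics/w4.png")
hsv=cv2.cvtColor(im,cv2.COLOR_BGR2HSV); m=((hsv[...,0]>85)&(hsv[...,0]<130)&(hsv[...,1]>15)).astype(np.uint8)
k=np.zeros_like(m);k[145:275,275:365]=1;m=cv2.morphologyEx(m*k,cv2.MORPH_CLOSE,np.ones((5,5)))
p=np.argwhere(m)[:,::-1]
for v in (170,200,230,255): x=np.flatnonzero(m[v]);print(v,x.min(),x.max())
for u in (300,320,340): x=np.flatnonzero(m[:,u]);print(u,x.min(),x.max())
b=box4(c,[(293,161),(349,161),(347,263),(294,262)],30)
d(b[0],b[1],30,164.5)
E
```

```text
170 297 345
200 297 342
230 295 342
255 296 341
300 164 257
320 167 255
340 165 255
[ 432.6 -305.6   30. ] long 107.6 164.4 short 57.0 74.0
shift [-0.0052  0.0075  0.4702] turnz -0.0 dist 188.1 yaw 0.0
```

Request:
carry_out(increments=[-0.005,0.007,0.05,0,0,0,1,-0.005,0.007,0.13,0,0,0,1,-0.005,0.007,0.21,0,0,0,1,-0.005,0.007,0.29,0,0,0,1,-0.005,0.007,0.37,0,0,0,1,-0.005,0.007,0.44,0,0,0,1,-0.005,0.007,0.5,0,0,0,1,-0.005,0.007,0.55,0,0,0,1,-0.005,0.007,0.57,0,0,0,1,-0.005,0.007,0.58,0,0,0,1])

```text
time: 16.8
tool_pos: [434.5, -303.6, -13.1]
tcp_rot: [180.0, -0.0, 164.7]
ft_force: [0.3, -0.4, 0.6]
finger_gap: 85.6
grip_force: 0.0
```

Run:
```python
from h import *
w=viewer.snapshot("wrist")[:,:,::-1]; cv2.imwrite("pics/w5.png",w[100:440,80:560]); print(sense()["tool_pos"])
```

```text
[ 434.47177106 -303.87751596  -13.04885598]
```

View pics/w5.png

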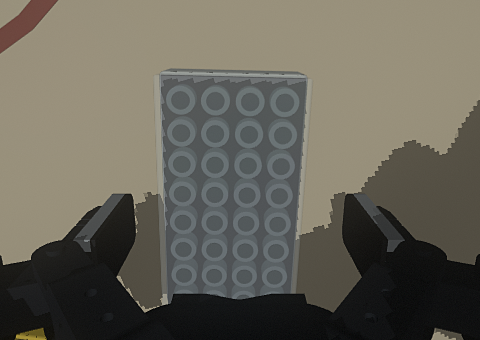

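The pale box stands between the pads, with its edges at crop columns 162–303 and the pads at 134 and 343. I'll go down, close and lift.

Request:
carry_out(increments=[0,0,0.012,0,0,0,1,0,0,0.024,0,0,0,1,0,0,0.034,0,0,0,1,0,0,0.034,0,0,0,0.5,0,0,0.034,0,0,0,0.2,0,0,0.034,0,0,0,0.1,0,0,0.034,0,0,0,0.1,0,0,0.034,0,0,0,0.1,0,0,0.034,0,0,0,0.1,0,0,0.034,0,0,0,0.1], force=30)

```text
time: 18.1
tool_pos: [434.5, -304.8, -25.8]
tcp_rot: [-180.0, 0.0, 164.6]
ft_force: [-0.5, -0.5, 2.6]
finger_gap: 59.1
grip_force: 33.8
```

Request:
carry_out(increments=[0,0,-0.03,0,0,0,0.1,0,0,-0.12,0,0,0,0.1,0,0.04,-0.22,0,0,0.008,0.1,0,0.13,-0.32,0,0,0.03,0.1,0.001,0.25,-0.39,0,0,0.054,0.1,0.001,0.38,-0.43,0,0,0.078,0.1,0.001,0.51,-0.44,0,0,0.102,0.1,0.002,0.64,-0.44,0,0,0.126,0.1,0.002,0.75,-0.44,0,0,0.146,0.1,0.002,0.8,-0.44,0,0,0.153,0.1])

```text
time: 19.35
tool_pos: [518.3, 6.8, 150.3]
tcp_rot: [-180.0, -0.0, 109.5]
ft_force: [0.0, 0.1, -0.9]
finger_gap: 59.5
grip_force: 33.3
```

Run:
```python
from h import *
s=sense();print(s["tool_pos"],s["tcp_rot"][2],s["finger_gap"])
d(518.9,4.6,60,109.5)
w=viewer.snapshot("wrist")[:,:,::-1]; cv2.imwrite("pics/w6.png",w)
```

```text
[518.30232086   6.76042494 150.32687606] 109.53172483874411 59.49767036029317
shift [-0.0056 -0.0004  0.2258] turnz 0.0001 dist 90.4 yaw -0.0
```

View pics/w6.png

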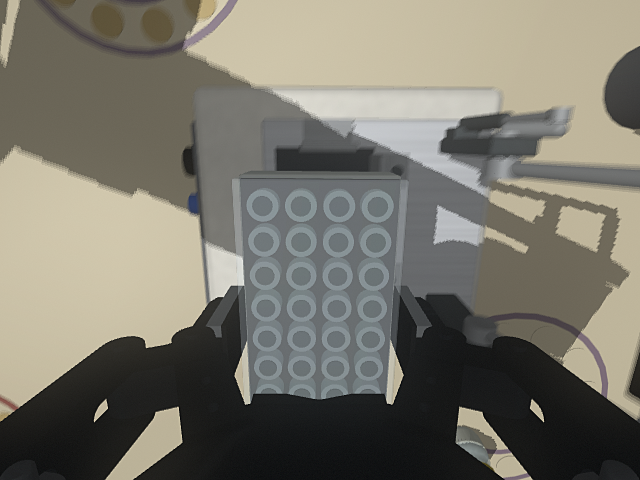

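The wrist view shows the box held square over the platform. The platform's +y edge is at row ~120, from (263,121) to (480,121), and the housing's front edge is at column ~197. I'll check the seat with these.

Run:
```python
from h import *
c=viewer.get_calibration("wrist"); im=cv2.imread("pics/w6.png"); g=cv2.cvtColor(im,cv2.COLOR_BGR2GRAY).astype(int)
S=np.array([521.1,13.5]); ph=np.radians(19.5); ex=np.array([np.cos(ph),np.sin(ph)]); ey=np.array([-ex[1],ex[0]])
def mx(u,v,z): q=plane(c,u,v,z)[:2]-S; return np.round([q@ex,q@ey],1)
print("plat",mx(263,121,68),mx(480,121,68),"housing",mx(197,88,52),mx(500,90,52))
print("col 300 rows 100-160",g[100:160,300]); print("col 420",g[105:130,420]); print("row140 cols250-275",g[140,250:276]); print("row 200 c 470-500",g[225,465:500])
```

```text
plat [-41.6  79.1] [108.  79.] housing [-90.3 102.6] [126.8 101.1]
col 300 rows 100-160 [217 217 218 220 220 200 202 177 151 155 155 115 119 119 119 121 120 114
 113 115 111 107 110 111 111 111 111 112 112 112 113 112 112 114 113 112
 112 113 111 111 111 110 111 106 106  85  80  68  69  69  69  65  57  51
  44  47  46  45  48  46]
col 420 [206 205 206 206 206 205 205 206 205 204 205 205 204 193 182 179 178 187
 190 195 196 196 197 196 196]
row140 cols250-275 [119 119 118 118 118 118 119 117 119 119 115 110 111 107 105 108 110 110
 110 109 111 111 110 110 110 111]
row 200 c 470-500 [188 188 188 188 188 188 188 187 188 190 191 194 176 177 160 158 106 131
 105 110 135 136  98 103 104 104 106 105 105 105 105 103 105 105 105]
```

Request:
carry_out(increments=[0,0,0.02,0,0,0,0.1,0,0,0.06,0,0,0,0.1,0,0,0.1,0,0,0,0.1,0,0,0.14,0,0,0,0.1,0,0,0.175,0,0,0,0.1,0,0,0.205,0,0,0,0.1,0,0,0.23,0,0,0,0.1,0,0,0.248,0,0,0,0.1,0,0,0.258,0,0,0,0.1,0,0,0.263,0,0,0,0.1])

```text
time: 20.65
tool_pos: [518.6, 4.2, 44.8]
tcp_rot: [180.0, 0.0, 109.5]
ft_force: [0.2, 1.0, -2.3]
finger_gap: 59.4
grip_force: 33.4
```

Request:
carry_out(increments=[0,0,0.001,0,0,0,0.1,0,0,0.002,0,0,0,0.1,0,0,0.003,0,0,0,0.1,0,0,0.004,0,0,0,0.1,0,0,0.005,0,0,0,0.1,0,0,0.006,0,0,0,0.1,0,0,0.006,0,0,0,0.1,0,0,0.006,0,0,0,0.1,0,0,0.006,0,0,0,0.1,0,0,0.006,0,0,0,0.1])

```text
time: 21.9
tool_pos: [518.5, 4.1, 42.4]
tcp_rot: [180.0, 0.0, 109.5]
ft_force: [-0.4, 0.3, -1.4]
finger_gap: 59.7
grip_force: 33.4
```

Request:
carry_out(increments=[0,0.001,0,0,0,0,0.1,0,0.0025,0,0,0,0,0.1,0,0.004,0,0,0,0,0.1,0,0.0055,0,0,0,0,0.1,0,0.007,0,0,0,0,0.1,0,0.0085,0,0,0,0,0.1,0,0.01,0,0,0,0,0.1,0,0.01,0,0,0,0,0.1,0,0.01,0,0,0,0,0.1,0,0.01,0,0,0,0,0.1])

```text
time: 23.15
tool_pos: [522.2, 5.5, 42.4]
tcp_rot: [-180.0, -0.0, 109.5]
ft_force: [-1.2, -0.9, -1.2]
finger_gap: 59.5
grip_force: 33.4
```

Request:
carry_out(increments=[0,0.001,0,0,0,0,0.1,0,0.002,0,0,0,0,0.1,0,0.003,0,0,0,0,0.1,0,0.004,0,0,0,0,0.1,0,0.005,0,0,0,0,0.1,0,0.006,0,0,0,0,0.1,0,0.007,0,0,0,0,0.1,0,0.008,0,0,0,0,0.1,0,0.009,0,0,0,0,0.1,0,0.01,0,0,0,0,0.1])

```text
time: 24.4
tool_pos: [523.3, 5.8, 42.3]
tcp_rot: [-179.7, -0.0, 109.6]
ft_force: [-18.4, -6.1, 13.4]
finger_gap: 59.3
grip_force: 34.9
```

Request:
carry_out(increments=[0,-0.003,0,0,0,0,0.1,0,-0.006,0,0,0,0,0.1,0.003,-0.006,0,0,0,0,0.1,0.006,-0.006,0,0,0,0,0.1,0.009,-0.006,0,0,0,0,0.1,0.012,-0.006,0,0,0,0,0.1,0.015,-0.006,0,0,0,0,0.1,0.018,-0.006,0,0,0,0,0.1,0.018,-0.006,0,0,0,0,0.1,0.018,-0.006,0,0,0,0,0.1])

```text
time: 25.65
tool_pos: [521.0, 12.5, 42.2]
tcp_rot: [-179.9, 0.0, 109.5]
ft_force: [-3.3, -3.5, -0.3]
finger_gap: 59.4
grip_force: 33.5
```

Request:
carry_out(increments=[0.001,0,0,0,0,0,0.1,0.002,0,0,0,0,0,0.1,0.003,0,0,0,0,0,0.1,0.004,0,0,0,0,0,0.1,0.005,0,0,0,0,0,0.1,0.006,0,0,0,0,0,0.1,0.007,0,0,0,0,0,0.1,0.008,0,0,0,0,0,0.1,0.009,0,0,0,0,0,0.1,0.01,0,0,0,0,0,0.1])

```text
time: 26.9
tool_pos: [520.8, 13.3, 42.6]
tcp_rot: [-180.0, 0.3, 109.5]
ft_force: [1.5, -19.5, -4.2]
finger_gap: 59.7
grip_force: 33.1
```

Contact on both fences. I'll ease off, set it down, open and rise.

Request:
carry_out(increments=[-0.003,0.001,0.001,0,0,0,0.1,-0.005,0.001,0.002,0,0,0,0.1,-0.005,0.001,0.003,0,0,0,0.1,-0.005,0.001,0.003,0,0,0,0.1,-0.005,0.001,0.003,0,0,0,0.5,-0.005,0.001,0.003,0,0,0,0.8,-0.005,0.001,0.003,0,0,0,0.8,-0.005,0.001,-0.04,0,0,0,0.8,-0.005,0.001,-0.12,0,0,0,0.8,-0.005,0.001,-0.22,0,0,0,0.8])

```text
time: 28.15
tool_pos: [520.6, 15.0, 131.8]
tcp_rot: [-180.0, -0.0, 109.5]
ft_force: [0.4, 0.3, -0.8]
finger_gap: 76.9
grip_force: 0.0
```

Run:
```python
from h import *
t=viewer.snapshot("top")[:,:,::-1]; ct=viewer.get_calibration("top"); print(sense()["tool_pos"],sense()["tcp_rot"])
hsv=cv2.cvtColor(cv2.imread("pics/top0.png"),cv2.COLOR_BGR2HSV)
print(hsv[310:330:4,145:165:4].reshape(-1,3)[:8])
d(418,352,190,176)
```

```text
[524.33232022  14.77100455 138.85813434] [179.55171478   0.18637027 109.55326647]
[[133  33 109]
 [120  19 109]
 [113  19 110]
 [140  60 106]
 [144  73 102]
 [143  74 100]
 [142  70  99]
 [135  45 101]]
shift [ 0.8834  0.0317 -0.1279] turnz -0.1846 dist 357.3 yaw 66.4
```

Request:
carry_out(increments=[0.03,0,-0.03,0,0,-0.006,1,0.1,0.003,-0.07,0,0,-0.02,1,0.2,0.007,-0.1,0,0,-0.04,1,0.31,0.011,-0.13,0,0,-0.063,1,0.42,0.015,-0.15,0,0,-0.087,1,0.53,0.019,-0.17,0,0,-0.11,1,0.64,0.023,-0.18,0,0,-0.134,1,0.75,0.027,-0.18,0,0,-0.157,1,0.84,0.03,-0.18,0,0,-0.175,1,0.883,0.032,-0.18,0,0,-0.184,1])

```text
time: 29.45
tool_pos: [413.2, 353.7, 202.1]
tcp_rot: [-180.0, -0.1, 176.1]
ft_force: [-0.5, -0.8, 1.1]
finger_gap: 85.1
grip_force: 0.0
```

Run:
```python
from h import *
print(sense()["tool_pos"],sense()["tcp_rot"])
c=viewer.get_calibration("wrist"); im=viewer.snapshot("wrist")[:,:,::-1].copy(); cv2.imwrite("pics/w7.png",im); np.save("w7.npy",np.array(c,dtype=object))
hsv=cv2.cvtColor(im,cv2.COLOR_BGR2HSV); m=((hsv[...,0]>110)&(hsv[...,0]<165)&(hsv[...,1]>18)).astype(np.uint8)
m[290:]=0; m=cv2.morphologyEx(m,cv2.MORPH_CLOSE,np.ones((9,9))); m=cv2.morphologyEx(m,cv2.MORPH_OPEN,np.ones((15,15)))
n,l,st,ce=cv2.connectedComponentsWithStats(m); print(st,ce.round(),proj(c,np.array([418,352,30.])))
for i in range(1,n):
    rc=cv2.minAreaRect(np.argwhere(l==i)[:,::-1].astype(np.float32)); print(rc); b=cv2.boxPoints(rc); print(b.round())
```

```text
[413.21116407 353.66456979 202.09843592] [-1.79972736e+02 -6.74299896e-02  1.76105594e+02]
[[     0      0    640    480 302332]
 [   301    166     52     98   4868]] [[319. 240.]
 [326. 214.]] [316.55696268 218.92077071]
((326.5, 214.5), (97.0, 51.0), 90.0)
[[301. 166.]
 [352. 166.]
 [352. 263.]
 [301. 263.]]
```

Run:
```python
from h import *
c=np.load("w7.npy",allow_pickle=True).item(); im=cv2.imread("pics/w7.png")
b=box4(c,[(298.5,163),(355,163),(354,266),(299,266)],30)
g=cv2.cvtColor(im,cv2.COLOR_BGR2GRAY).astype(int)
gx=np.abs(cv2.Sobel(im,cv2.CV_64F,1,0)).max(2); gy=np.abs(cv2.Sobel(im,cv2.CV_64F,0,1)).max(2)
pk=lambda a:[int(i) for i in np.flatnonzero(a>60)]
for v in (175,200,230,255): print(v,[288+i for i in pk(gx[v,288:312])],[342+i for i in pk(gx[v,342:366])])
for u in (310,326,345): print(u,[150+i for i in pk(gy[150:175,u])],[255+i for i in pk(gy[255:280,u])])
d(b[0],b[1],-14,176)
```

```text
[416.3 362.2  30. ] long 104.8 176.3 short 55.8 86.1
175 [296, 297, 298, 299, 310] [354, 355, 356, 357]
200 [296, 297, 298, 299, 300, 310, 311] [350, 351, 353, 354, 355, 356]
230 [297, 298, 299, 300, 303] [352, 353, 354, 355]
255 [297, 298, 299, 300] [351, 352, 353, 354, 355]
310 [158, 159, 160, 162, 163, 164] [262, 263, 264, 265, 267, 268, 269, 270]
326 [159, 160, 162, 163, 164] [264, 265, 267, 268, 269, 270, 271]
345 [158, 159, 160, 162, 163, 164, 165] [263, 264, 265, 267, 268, 270, 271]
shift [-0.0069  0.0195  0.5402] turnz 0.0006 dist 216.3 yaw -0.2
```

Request:
carry_out(increments=[-0.005,0.007,0.03,0,0,0,1,-0.01,0.014,0.1,0,0,0,1,-0.015,0.02,0.18,0,0,0,1,-0.015,0.02,0.26,0,0,0,1,-0.015,0.02,0.34,0,0,0,1,-0.015,0.02,0.41,0,0,0,1,-0.015,0.02,0.46,0,0,0,1,-0.015,0.02,0.5,0,0,0,1,-0.015,0.02,0.51,0,0,0,1,-0.015,0.02,0.515,0,0,0,1])

```text
time: 30.75
tool_pos: [422.0, 359.8, -3.1]
tcp_rot: [180.0, 0.0, 175.8]
ft_force: [0.4, 0.2, 0.2]
finger_gap: 85.4
grip_force: 0.0
```

Run:
```python
from h import *
print(sense()["tool_pos"],sense()["tcp_rot"])
im=viewer.snapshot("wrist")[:,:,::-1].copy(); cv2.imwrite("pics/w8.png",im)
hsv=cv2.cvtColor(im,cv2.COLOR_BGR2HSV); m=((hsv[...,0]>110)&(hsv[...,0]<165)&(hsv[...,1]>25)&(hsv[...,2]>45)).astype(np.uint8)
m=cv2.morphologyEx(m,cv2.MORPH_CLOSE,np.ones((9,9))); m=cv2.morphologyEx(m,cv2.MORPH_OPEN,np.ones((9,9)))
for v in (190,220,250,290,320,350): x=np.flatnonzero(m[v,150:490])+150; print(v,x.min() if len(x) else 0,x.max() if len(x) else 0)
y=np.flatnonzero(m[:,320]); print(y.min(),y.max())
```

```text
[422.04522749 359.77101486  -3.09961102] [1.79964950e+02 4.44089632e-02 1.75771583e+02]
190 256 380
220 258 378
250 259 377
290 264 372
320 265 372
350 265 372
180 383
```

Request:
carry_out(increments=[0,0,0.02,0,0,0,1,0,0,0.04,0,0,0,1,0,0,0.055,0,0,0,1,0,0,0.058,0,0,0,1,0,0,0.058,0,0,0,0.4,0,0,0.058,0,0,0,0.1,0,0,0.058,0,0,0,0.1,0,0,0.058,0,0,0,0.1,0,0,0.058,0,0,0,0.1,0,0,0.058,0,0,0,0.1], force=30)

```text
time: 32.05
tool_pos: [421.8, 359.7, -26.5]
tcp_rot: [180.0, 0.0, 175.8]
ft_force: [0.4, 0.1, 3.1]
finger_gap: 59.4
grip_force: 33.6
```

Run:
```python
from h import *
s=sense();print(s["tool_pos"],s["tcp_rot"],s["finger_gap"],s["grip_force"])
w=viewer.snapshot("wrist")[:,:,::-1]; cv2.imwrite("pics/w9.png",w); a=cv2.imread("pics/w6.png")
# far end of lid when gripped: compare with pale box in grip (w6)
for n,i in (("purple",w),("pale",a)):
    g=cv2.cvtColor(np.ascontiguousarray(i),cv2.COLOR_BGR2GRAY).astype(int); gy=np.abs(g[2:,300:345].mean(1)-g[:-2,300:345].mean(1)); print(n,[(int(k)+1,int(gy[k])) for k in range(150,215) if gy[k]>12])
d(520,2,178,109.5)
```

```text
[421.7855373  359.67030576 -26.47916293] [1.79977532e+02 2.71887449e-02 1.75781284e+02] 59.42993126167372 33.614476919174194
purple [(161, 62), (162, 50), (163, 43), (164, 63), (166, 17), (167, 40), (168, 39), (174, 15), (175, 15)]
pale [(151, 14), (152, 15), (170, 36), (171, 49), (172, 12), (174, 16), (175, 14), (177, 20), (178, 26), (179, 13), (180, 22)]
shift [-0.3106 -0.8737 -0.5112] turnz 0.1841 dist 423.5 yaw -66.3
```

Request:
carry_out(increments=[0,0,-0.03,0,0,0,0.1,0,0,-0.15,0,0,0,0.1,-0.01,-0.03,-0.28,0,0,0.01,0.1,-0.05,-0.14,-0.38,0,0,0.035,0.1,-0.09,-0.26,-0.46,0,0,0.06,0.1,-0.14,-0.39,-0.511,0,0,0.085,0.1,-0.19,-0.53,-0.511,0,0,0.112,0.1,-0.24,-0.67,-0.511,0,0,0.14,0.1,-0.285,-0.8,-0.511,0,0,0.167,0.1,-0.31,-0.874,-0.511,0,0,0.184,0.1])

```text
time: 33.35
tool_pos: [519.5, -0.9, 178.1]
tcp_rot: [-180.0, 0.0, 109.2]
ft_force: [0.1, 0.1, -0.7]
finger_gap: 59.7
grip_force: 33.2
```

Run:
```python
from h import *
s=sense();print(s["tool_pos"],s["tcp_rot"],s["finger_gap"],s["grip_force"])
d(519.9,1.9,75,109.5)
t=viewer.snapshot("top")[:,:,::-1]; cv2.imwrite("pics/t9.png",t)
```

```text
[519.48036156  -0.9413664  178.05525913] [-1.79997277e+02  2.39421214e-02  1.09162431e+02] 59.729078305517 33.1766813993454
shift [0.0064 0.0033 0.2576] turnz -0.0009 dist 103.1 yaw 0.3
```

Request:
carry_out(increments=[0.002,0.001,0.01,0,0,0,0.1,0.005,0.002,0.04,0,0,-0.001,0.1,0.0064,0.0033,0.08,0,0,-0.001,0.1,0.0064,0.0033,0.12,0,0,-0.001,0.1,0.0064,0.0033,0.16,0,0,-0.001,0.1,0.0064,0.0033,0.195,0,0,-0.001,0.1,0.0064,0.0033,0.225,0,0,-0.001,0.1,0.0064,0.0033,0.245,0,0,-0.001,0.1,0.0064,0.0033,0.256,0,0,-0.001,0.1,0.0064,0.0033,0.26,0,0,-0.001,0.1])

```text
time: 34.65
tool_pos: [520.0, 4.6, 73.6]
tcp_rot: [180.0, 0.0, 109.9]
ft_force: [1.1, -0.3, -1.4]
finger_gap: 59.9
grip_force: 33.2
```

Request:
carry_out(increments=[0,0,0.002,0,0,0.001,0.1,0,0.001,0.003,0,0,0.001,0.1,0,0.003,0.003,0,0,0.001,0.1,0,0.005,0.003,0,0,0.001,0.1,0,0.007,0.003,0,0,0.001,0.1,0,0.009,0.003,0,0,0.001,0.1,0,0.011,0.003,0,0,0.001,0.1,0,0.012,0.003,0,0,0.001,0.1,0,0.013,0.003,0,0,0.001,0.1,0,0.013,0.003,0,0,0.001,0.1])

```text
time: 35.9
tool_pos: [523.6, 6.0, 72.1]
tcp_rot: [-179.9, -0.0, 109.5]
ft_force: [-6.8, -1.8, 4.3]
finger_gap: 59.6
grip_force: 33.6
```

Request:
carry_out(increments=[0,-0.001,0,0,0,0,0.1,0.002,-0.002,0,0,0,0,0.1,0.004,-0.002,0,0,0,0,0.1,0.006,-0.002,0,0,0,0,0.1,0.008,-0.002,0,0,0,0,0.1,0.01,-0.002,0,0,0,0,0.1,0.011,-0.002,0,0,0,0,0.1,0.012,-0.002,0,0,0,0,0.1,0.013,-0.002,0,0,0,0,0.1,0.013,-0.002,0,0,0,0,0.1])

```text
time: 37.15
tool_pos: [522.3, 10.0, 72.3]
tcp_rot: [-180.0, 0.1, 109.5]
ft_force: [-1.8, -8.1, -2.7]
finger_gap: 59.8
grip_force: 33.1
```

Request:
carry_out(increments=[0.001,0,0,0,0,0,0.1,0.002,0,0,0,0,0,0.1,0.003,0.001,0,0,0,0,0.1,0.004,0.002,0,0,0,0,0.1,0.004,0.003,0,0,0,0,0.1,0.004,0.003,0,0,0,0,0.1,0.004,0.003,0,0,0,0,0.1,0.004,0.003,0,0,0,0,0.1,0.004,0.003,0,0,0,0,0.1,0.004,0.003,0,0,0,0,0.1])

```text
time: 38.4
tool_pos: [522.3, 10.0, 72.4]
tcp_rot: [-179.8, 0.2, 109.5]
ft_force: [-6.8, -16.1, 1.4]
finger_gap: 59.7
grip_force: 33.6
```

Request:
carry_out(increments=[-0.002,-0.001,0.001,0,0,0,0.1,-0.003,-0.002,0.002,0,0,0,0.1,-0.003,-0.002,0.003,0,0,0,0.1,-0.003,-0.002,0.003,0,0,0,0.1,-0.003,-0.002,0.003,0,0,0,0.5,-0.003,-0.002,0.003,0,0,0,0.8,-0.003,-0.002,0.003,0,0,0,0.8,-0.003,-0.002,-0.03,0,0,0,0.8,-0.003,-0.002,-0.1,0,0,0,0.8,-0.003,-0.002,-0.2,0,0,0,0.8])

```text
time: 39.65
tool_pos: [521.7, 11.7, 153.0]
tcp_rot: [-179.9, -0.0, 109.6]
ft_force: [1.4, -0.4, 0.1]
finger_gap: 77.1
grip_force: 0.0
```

Run:
```python
from h import *
print(sense()["tool_pos"]); d(512,-120,290,109.5); d(655,61,360,109.5)
```

```text
[521.72335735  11.68327093 153.02433395]
shift [-0.3021 -0.1331 -0.3424] turnz 0.0001 dist 190.3 yaw -0.1
shift [ 0.0047  0.3552 -0.5174] turnz 0.0001 dist 251.1 yaw -0.1
```

Request:
carry_out(increments=[0,0,-0.03,0,0,0,0.3,0,0,-0.1,0,0,0,0.3,0,0,-0.2,0,0,0,0.3,0,0,-0.3,0,0,0,0.3,0,0,-0.38,0,0,0,0.3,0,0,-0.44,0,0,0,0.3,0,0,-0.48,0,0,0,0.3,0,0,-0.5,0,0,0,0.3,0,0,-0.5,0,0,0,0.3,0,0,-0.5,0,0,0,0.3])

```text
time: 40.9
tool_pos: [522.1, 11.5, 351.1]
tcp_rot: [-179.9, -0.0, 109.5]
ft_force: [0.2, -0.2, -0.5]
finger_gap: 55.5
grip_force: 0.0
```

Run:
```python
from h import *
c=viewer.get_calibration("wrist"); w=viewer.snapshot("wrist")[:,:,::-1].copy(); s=viewer.snapshot("scene")[:,:,::-1]
print(sense()["tool_pos"])
o=np.zeros((560,800,3),np.uint8); o[:,:420]=cv2.resize(w[90:290,250:400],(420,560),interpolation=2)
o[:420,420:]=cv2.resize(s[205:310,305:400],(380,420),interpolation=2); cv2.imwrite("pics/w10.png",o); cv2.imwrite("pics/w10full.png",w)
b,g,rr=[w[...,i].astype(int) for i in range(3)]; m=((rr>60)&(rr>2.2*g)&(rr>2.2*b)).astype(np.uint8)
m=cv2.morphologyEx(m,cv2.MORPH_OPEN,np.ones((3,3)))
n,l,st,ce=cv2.connectedComponentsWithStats(m)
for i in range(1,n):
    if st[i,4]>60: print(st[i],ce[i],[plane(c,*ce[i],z).round(1) for z in (297,317)])
```

```text
[522.13359576  11.51476458 351.27739796]
[ 517  179   40  125 2465] [536.20527383 238.58904665] [array([657.3,  66.9, 297. ]), array([643.4,  67.6, 317. ])]
```

View pics/w10.png

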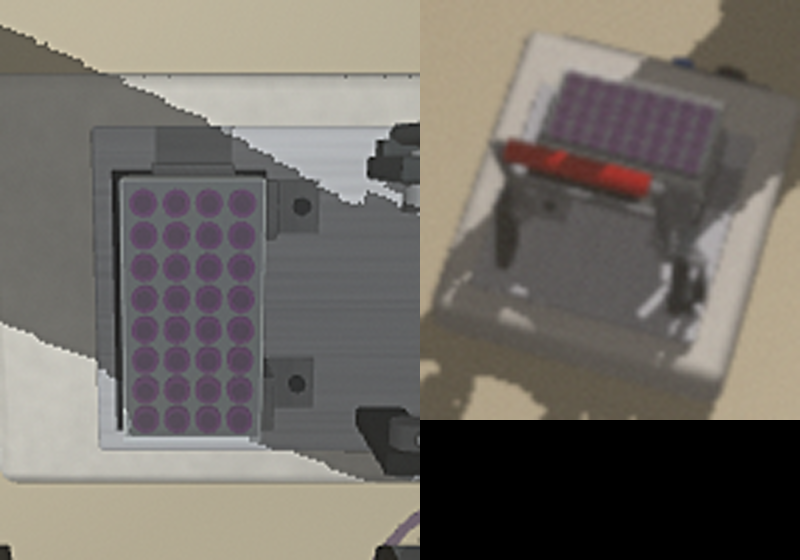

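The last view shows the purple box flush against the side fence (crop row ~178) and both rear tabs (column ~265). The pale box is hidden squarely underneath. The bar is at wrist pixel (536,239), on the rear stop. Next I'll go over the bar and down.

Run:
```python
from h import *
d(658.5,63,351,109.3);d(658.5,63,251.5,109.3)
```

```text
shift [0.0072 0.3643 0.0007] turnz 0.0007 dist 145.8 yaw -0.2
shift [0.0072 0.3643 0.2494] turnz 0.0007 dist 176.6 yaw -0.2
```

Request:
carry_out(increments=[0.002,0.04,0,0,0,0,0.2,0.004,0.14,0,0,0,0,0.2,0.007,0.25,0,0,0,0,0.2,0.007,0.33,0,0,0,0,0.2,0.007,0.364,0,0,0,0,0.2,0.007,0.364,0.04,0,0,0,0.2,0.007,0.364,0.11,0,0,0,0.2,0.007,0.364,0.18,0,0,0,0.2,0.007,0.364,0.23,0,0,0,0.2,0.007,0.364,0.249,0,0,0,0.2])

```text
time: 42.25
tool_pos: [657.5, 62.6, 250.6]
tcp_rot: [-179.8, -0.1, 109.5]
ft_force: [0.1, 0.0, -0.6]
finger_gap: 51.2
grip_force: 0.0
```

Request:
carry_out(increments=[0,0,0,0,0,0,0.2,0,0,0,0,0,0,0,0,0,0,0,0,0,-0.5,0,0,0,0,0,0,-1,0,0,0,0,0,0,-1,0,0,0,0,0,0,-1,0,0,0,0,0,0,-1,0,0,0,0,0,0,-1,0,0,0,0,0,0,-1,0,0,0,0,0,0,-1], force=50)

```text
time: 43.5
tool_pos: [657.7, 62.3, 253.7]
tcp_rot: [-179.9, 0.0, 109.5]
ft_force: [-8.4, -2.7, 4.8]
finger_gap: 12.0
grip_force: 49.0
```

Request:
carry_out(increments=[0,-0.039,-0.011,0,0,0,-1,0,-0.0785,-0.0185,0,0,0,-1,0,-0.1185,-0.0225,0,0,0,-1,0,-0.159,-0.0225,0,0,0,-1,0,-0.199,-0.0185,0,0,0,-1,0,-0.239,-0.0105,0,0,0,-1,0,-0.2775,0.001,0,0,0,-1,0,-0.315,0.016,0,0,0,-1,0,-0.3505,0.0345,0,0,0,-1,0,-0.3845,0.0565,0,0,0,-1])

```text
time: 44.75
tool_pos: [513.4, 11.1, 231.7]
tcp_rot: [179.9, 0.0, 109.5]
ft_force: [-4.3, -0.1, 4.9]
finger_gap: 12.1
grip_force: 49.3
```

Request:
carry_out(increments=[0,-0.0335,0.0265,0,0,0,-1,0,-0.064,0.056,0,0,0,-1,0,-0.091,0.0885,0,0,0,-1,0,-0.115,0.1235,0,0,0,-1,0,-0.1355,0.161,0,0,0,-1,0,-0.152,0.2,0,0,0,-1,0,-0.1635,0.2365,0,0,0,-1,0,-0.171,0.2695,0,0,0,-1,0,-0.175,0.299,0,0,0,-1,0,-0.177,0.32,0,0,0,-1])

```text
time: 46.0
tool_pos: [445.7, -12.8, 100.9]
tcp_rot: [-179.8, -0.0, 109.5]
ft_force: [-3.3, -3.8, -3.4]
finger_gap: 12.0
grip_force: 48.9
```

Request:
carry_out(increments=[0,0,0.001,0,0,0,-1,0,0,0.002,0,0,0,-1,0,0,0.003,0,0,0,-1,0,0,0.004,0,0,0,-1,0,0,0.005,0,0,0,-1,0,0,0.006,0,0,0,-1,0,0,0.007,0,0,0,-1,0,0,0.008,0,0,0,-1,0,0,0.009,0,0,0,-1,0,0,0.009,0,0,0,-1])

```text
time: 47.25
tool_pos: [445.6, -12.8, 98.0]
tcp_rot: [-179.8, -0.0, 109.5]
ft_force: [-6.1, -4.3, -4.3]
finger_gap: 12.0
grip_force: 49.1
```

Request:
carry_out(increments=[0,0,0.001,0,0,0,-1,0,0,0.002,0,0,0,-1,0,0,0.003,0,0,0,-1,0,0,0.004,0,0,0,-1,0,0,0.005,0,0,0,-1,0,0,0.006,0,0,0,-1,0,0,0.006,0,0,0,-1,0,0,0.006,0,0,0,-1,0,0,0.006,0,0,0,-1,0,0,0.006,0,0,0,-1])

```text
time: 48.5
tool_pos: [445.7, -12.9, 97.0]
tcp_rot: [-179.8, -0.0, 109.5]
ft_force: [-13.7, -3.8, 9.2]
finger_gap: 12.2
grip_force: 50.4
```

Request:
carry_out(increments=[0,-0.002,-0.001,0,0,0,-1,0,-0.003,-0.003,0,0,0,-1,0,-0.003,-0.003,0,0,0,-1,0,-0.003,-0.003,0,0,0,-0.6,0,-0.003,-0.003,0,0,0,-0.2,0,-0.003,-0.003,0,0,0,-0.2,0,-0.003,-0.003,0,0,0,-0.2,0,-0.003,-0.003,0,0,0,-0.2,0,-0.003,-0.003,0,0,0,-0.2,0,-0.003,-0.003,0,0,0,-0.2])

```text
time: 49.75
tool_pos: [445.9, -12.7, 97.4]
tcp_rot: [-180.0, -0.0, 109.5]
ft_force: [-0.2, -1.0, -0.3]
finger_gap: 34.2
grip_force: 0.0
```

Request:
carry_out(increments=[0,0,-0.01,0,0,0,-0.2,0,0,-0.03,0,0,0,-0.2,0,0,-0.07,0,0,0,-0.2,0,0,-0.12,0,0,0,-0.2,0,-0.01,-0.18,0,0,0,-0.2,0,-0.03,-0.25,0,0,0,-0.2,0,-0.06,-0.32,0,0,0,-0.2,0,-0.08,-0.37,0,0,0,-0.2,0,-0.1,-0.4,0,0,0,-0.2,0,-0.1,-0.41,0,0,0,-0.2])

```text
time: 51.0
tool_pos: [408.4, -26.3, 262.6]
tcp_rot: [179.9, 0.1, 109.5]
ft_force: [0.0, 0.4, -0.9]
finger_gap: 34.4
grip_force: 0.0
```

Run:
```python
from h import *
c=viewer.get_calibration("wrist"); w=viewer.snapshot("wrist")[:,:,::-1].copy(); cv2.imwrite("pics/end_w.png",w); cv2.imwrite("pics/end_s.png",viewer.snapshot("scene")[:,:,::-1]); t=viewer.snapshot("top")[:,:,::-1]; cv2.imwrite("pics/end_t.png",t)
S=np.array([521.1,13.5]); ph=np.radians(19.5); ex=np.array([np.cos(ph),np.sin(ph)]); ey=np.array([-ex[1],ex[0]])
P=lambda x,y,z:np.r_[S+x*ex+y*ey,z]
b,g,rr=[w[...,i].astype(int) for i in range(3)]; m=((rr>50)&(rr>2*g)&(rr>2*b)).astype(np.uint8); m=cv2.morphologyEx(m,cv2.MORPH_OPEN,np.ones((3,3)))
n,l,st,ce=cv2.connectedComponentsWithStats(m)
for i in range(1,n):
    if st[i,4]>100: print(st[i],ce[i].round(1))
print("bar expected",proj(c,P(-80,0,139)),"q0",proj(c,P(-74.7,0,94)), sense()["tool_pos"])
h=cv2.cvtColor(w,cv2.COLOR_BGR2HSV); m=((h[...,0]>125)&(h[...,0]<165)&(h[...,1]>40)&(h[...,2]>45)).astype(np.uint8); m[290:]=0
m=cv2.morphologyEx(m,cv2.MORPH_OPEN,np.ones((3,3))); y,x=np.nonzero(m); print("purple",np.percentile(x,[1,99]),np.percentile(y,[1,99]))
print("lid exp",[proj(c,P(a,b_,128)).round() for a,b_ in [(-30,57),(30,57),(30,-53),(-30,-53)]])
# bystanders: change in top image vs start
t0=cv2.imread("pics/top0.png")
for nme,(u,v) in dict(cup=(213,185),block=(173,257),jar=(374,181),bottle=(450,242),y1=(390,246),y2=(489,288)).items():
    print(nme,np.abs(t[v-14:v+14,u-14:u+14].astype(int)-t0[v-14:v+14,u-14:u+14]).mean().round(1),end=' ')
```

```text
[ 356  174   18   98 1407] [364.4 219.8]
bar expected [363.07385728 225.53251078] q0 [362.7369232  215.39114978] [408.22938427 -25.98598158 260.92090918]
purple [419. 480.] [174. 268.]
lid exp [array([422., 157.]), array([492., 157.]), array([477., 278.]), array([413., 278.])]
cup 2.8 block 6.3 jar 5.1 bottle 5.0 y1 5.1 y2 6.7
```

```bash
python3 -c "
from bench import order
print(order.hand_in())"
```

```text
the job is handed in; nothing more can be done
None
```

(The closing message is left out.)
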